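# Draw the rolling machine's lock bolt with the bench hook

## Robot

A 7-joint arm with a two-finger parallel gripper is mounted at the origin on the work surface. World frame = base frame: x ahead of the robot, y to its left, z up, the work surface at z = 0. Lengths are in mm, angles in degrees, forces in N, time in s.
With the tool pointing down it reaches from about 425 to 1025 mm from the base axis. Payload 3.6 kg.
Tool frame: the origin (TCP) lies midway between the tips of the shut fingers; the grasp point (between the pads) lies 19 mm behind it; x points along the fingers, y is the direction in which the jaws open and shut, and the axes are right-handed (so a half turn about x gives the same grasp; the last joint's range is limited). The gripper opens to 85 mm and grips with 20 to 120 N. Pads are 22 mm wide; open, the fingers measure 114 mm over their backs; the gripper's body (76 mm by 85 mm) begins 54 mm behind the grasp point. The pads swing forward as they close: fully open they stand 13 mm farther back than shut.
Start: joints at [63.398, 33.873, 2.773, 92.16, -1.908, 54.013, -1.931], TCP at [262.714, -675.73, 231.302] pointing down, gripper open.
Joint ranges: [-153.93, 153.93], [-27.13, 128.08], [-72.61, 78.16], [10.71, 143.7], [-87.88, 267.88], [4.46, 118.87], [-176.78, 176.78]. Speed limits (degrees/s): [147.25, 147.25, 180, 180, 180, 180, 180].

## Interface

Orientations are given as a 3x3 rotation matrix whose columns are the frame's x, y, z axes.
In Python, from rig import read_state, snapshot, close_job, search_frame, pinpoint gives the robot as it stands. The module is installed in compiled form; this text tells all that it offers.
- The arm moves only by the tool play_rows, never from a script. Its argument "rows" is a list that holds one entry, the list of rows, each a list of 4 numbers: the shift along the tool's x, y, z normalised to -1 to 1, where 1 is 0.1 m, then the turn about the tool's x normalised to -1 to 1, where 1 is 180 degrees. A call has exactly 8 rows; each row is the pose to reach, as a shift and turn from the pose measured when the call began, along the tool's axes at that moment, turning the shorter way round; what a row does not reach only later rows make up. A row lasts 1/12 s, in which the tool goes at most 41.7 mm and 7.16 degrees, less where a joint would pass 70% of its speed; a pose out of reach is approached as far as the arm can. A call with a number of a shift or a turn outside -1 to 1 is refused whole. A call with a gripper value outside its range is refused whole. "jaw" is the closure, from 0 (fully open) to 1 (shut), set as the call begins (left out, the last holds). The fingers move at their own pace and stop on an object; "force" is the grip in N (left out, the last holds). Time passes only in rows, so rows that repeat a pose let the fingers close, or fill a call up. It gives the time, the measured TCP pose, the force and the opening at its end, in the units of the state.
- read_state(): the state, without advancing time (a new reading comes with each control period).
- snapshot(name): name is "scene" or "side" or "wrist"; returns a dict with "frame" (384x512x3 uint8, red, green, blue), "camera_matrix" (3x3 intrinsics, pixels), "xyz" and "orientation" of the camera in the world. Camera axes: x right, y up, looking along -z (the intrinsics and any distortion apply to the point x, -y, -z); pixel columns grow to the right and rows downward; lengths in mm; the calibration is good to about 2 mm. A picture is of the moment at which its call begins. There is no depth.
- close_job(): hands the job in, once; it reports no verdict.
Trained networks look in a picture, given as the dict that the camera call returned (one of the last four; its "shot" number tells which), for a name from the list of things; names that differ only in an ending like _2 or _b are one class to them, and where a whole thing is asked for, a point or a joint stands for the part that bears it (a point fixed in the world has none). Each returns a list of dicts, best first, with "p" (0 to 1); they miss things now and then, are a little off and sometimes report something else, mostly with a low value. They report only what shows in the picture. A call takes as long as a camera call.
- search_frame(name, picture): "xy" ([column, row] in pixels, amid what is visible of it).
- pinpoint(name, picture): "xy" ([column, row] in pixels: a listed point, or the origin of a listed thing).
The state is a dict: "t": time; "joints": joint angles; "qvel": joint speeds; "joint_efforts": joint torques, N m; "tcp_pos": TCP position; "eef_rot": TCP orientation; "force": force on the tool from outside, world axes, zero at the start; "moment": the same for the moment, N m; "width": finger opening in mm.
Only numpy, scipy, OpenCV 4.12 (cv2) and the standard library are available. Lean on these libraries where they do the work, as an engineer would, in place of code of your own. Each camera call takes 0.05 s, during which the arm holds its last target.

## Task

Take the blue-handled hooked rod from its rack, reach it into the narrow throat of the green leather-rolling machine, hook it behind the red lug and slowly draw the lock bolt all the way towards the front until it seats firmly against its hidden stop, held there for a moment with a pull of about 12 N; more than 17 N breaks the lug. Use only the hook on the bolt, never the fingers, and do not push the bolt back; then put the hooked rod back in the same rack notches it came from, and leave the straight rod and everything else on the bench alone.

Things in the scene. Friction and masses are not known exactly. Their poses are not given: they have to be found in the camera images.
- hook_grip (a point): centre of the handle of the loose hooked rod (about 0.26 kg), half-way up. Handle: blue, 120 long (local x), 24 wide (y), 28 high (z), with a 26 mm square brass butt ending at x = -82. At the start the rod lies level in the rack, its hook hanging down at the end away from the robot.
- hook_end (a point): lower end of the rod's hook: 260 ahead (+x) of and 48 below (-z) the handle centre. A round steel shank, 8 in diameter, runs from the handle along +x on the handle's axis to x = 260, where it turns square down as the hook leg, 8 thick.
- rack: fixed light-wood rack, 230 x 230, for two rods lying along its local x at y = +55 and -55; origin on the bench below the middle of the handles. Which rod lies on which side varies. A rod at rest has its handle centre 75 above the bench.
- notch (a point): middle of the rack at handle height (75 above the bench, 75 above the rack's origin). Each rod lies in two open-topped notches in 14 mm thick bars: one 32 wide under the handle (rack x = -50; floor at height 61, walls to 74) and one 20 wide under the shank (x = +120; floor 71, walls to 84)
- plain_grip (a point): handle centre of the straight rod (dark wood handle, same size, no hook): not needed
- plain: the loose straight rod: same origin and axes as its handle centre; must stay in its notches
- hook: the loose hooked rod: same origin and axes as point hook_grip
- machine: fixed green leather-rolling machine. Origin on the bench below the lug when the bolt is shut (joint 0); local +x runs along the throat from front to rear. Bed: x = -150 to +140, y = -155 to +105, 30 high; steel rollers on the right (-y), a handwheel on the left, reaching y = +120. Nothing on it is higher than 145.
- throat (a point): middle of the throat at its front end, at cheek-top height (machine x = -150, 140 above the bench). The throat is a slot 40 wide between two upright cheeks (x = -150 to +120, 30 to 140 high), open at the top and front. A toothed wheel fills it behind x = +45; below 66 high it is covered from x = -150 to -62; the bolt bar, top at 45, reaches 41 behind the lug.
- lug_mid (a point): centre of the red upright lug on the bolt, in the middle of the throat, half-way up (63 above the bench); axes as the machine's. The lug is 8 thick (machine x), 30 wide (y) and 37 high, from 45 to 82 above the bench. The hook goes over it and pulls on its rear (+x) face. It breaks above a hook force of 17 N.
- bolt (a joint): how far the bolt and its lug are drawn to the machine's front (-x), in m, 0 shut. Its hard stop is hidden under a cover and set anew each time, somewhere from 0.022 to 0.058: feel for it. Starts at 0 to 0.012; slides with about 4 N friction; stays where left. Seated once the hook holds it still on the stop with over 9 N for half a second.
- last_left: pale wooden shoe last, 250 x 85 x 98, standing loose: leave alone
- last_right: pale wooden shoe last, 250 x 85 x 98, standing loose: leave alone
- hammer: loose hammer, 260 long: leave alone
- weight: loose dark iron weight, 60 across, 82 high: leave alone
- tin: loose amber jar with brass lid, 76 across, 70 high: leave alone
- awl: loose screwdriver-like awl, 150 long: leave alone

How it is judged:
By the outcome, as a careful person would: the job done as asked, in the order asked, and still so for the second after the job is handed in, with the robot touching nothing.
It also fails if it takes over 58 s, if anything falls off the work surface, if the arm or the gripper's body presses on something with over 40 N, if the wrist force passes 120 N, or if a joint passes its speed limit or range.

## Working session

There is one attempt and no reset: what is moved stays moved. The work goes in short steps, Python scripts to look and compute and a tool call to move; the robot and the scene stay as the last step left them, time stands still between calls to the robot, and variables do not carry over. Pictures are saved under pics/ and viewed, and the job is handed in when it is done.

Besides the shell and the picture viewer there is one more tool, called after "Request:" as name(argument=value, ...), one argument or row to a line, values as JSON. play_rows: Moves the arm, as the interface text tells. Scaled input: -1 to 1 covers 0.1 m each way for a shift and 180 degrees each way for a turn. Its arguments: {"type":"object","properties":{"rows":{"type":"array"},"jaw":{"type":"number"},"force":{"type":"number"}},"required":["rows"]}

```bash
mkdir -p pics; ls
cat > h.py <<'E'
import numpy as np, cv2
from rig import *
def snap(n,fn):
    s=snapshot(n); cv2.imwrite('pics/'+fn+'.png',cv2.cvtColor(s['frame'],cv2.COLOR_RGB2BGR)); return s
def ray(s,xy):
    K=np.array(s['camera_matrix']);R=np.array(s['orientation']);
    d=np.linalg.inv(K)@np.array([xy[0],xy[1],1.]); d=R@np.array([d[0],-d[1],-d[2]])
    return np.array(s['xyz'],float),d/np.linalg.norm(d)
def atz(s,xy,z):
    o,d=ray(s,xy); return o+d*(z-o[2])/d[2]
def tri(rs):
    A=np.zeros((3,3));b=np.zeros(3)
    for o,d in rs:
        P=np.eye(3)-np.outer(d,d);A+=P;b+=P@o
    x=np.linalg.solve(A,b); return x,[round(float(np.linalg.norm((np.eye(3)-np.outer(d,d))@(x-o))),1) for o,d in rs]
def proj(s,p):
    K=np.array(s['camera_matrix']);R=np.array(s['orientation'])
    c=R.T@(np.array(p,float)-np.array(s['xyz'])); c=K@np.array([c[0],-c[1],-c[2]]); return c[:2]/c[2]
E
python3 - <<'E'
from h import *
np.set_printoptions(precision=2,suppress=True)
st=read_state(); print({k:np.round(v,2) for k,v in st.items()})
for n in ['scene','side','wrist']:
    s=snap(n,n+'0'); print(n,s.keys(),s['xyz'],s['orientation'],s['camera_matrix'])
    for k in ['hook_grip','hook_end','notch','plain_grip','throat','lug_mid','machine','rack']:
        r=pinpoint(k,s); print(k,[(np.round(q['xy'],1).tolist(),round(q['p'],2)) for q in r[:2]])
E
```

```text
pics
{'t': np.float64(0.0), 'joints': array([63.4 , 33.93,  2.76, 92.24, -1.91, 54.01, -1.93]), 'qvel': array([ 0.03, -0.02, -0.02, -0.01, -0.09,  0.04, -0.01]), 'joint_efforts': array([ -0.  , -54.87,   1.55, -19.81,   0.01,   0.01,  -0.  ]), 'tcp_pos': array([ 262.45, -674.93,  230.13]), 'eef_rot': array([[-0.  ,  0.36, -0.93],
       [ 0.  , -0.93, -0.36],
       [-1.  , -0.  ,  0.  ]]), 'force': array([-0.59,  0.01,  0.35]), 'moment': array([-0.01,  0.02, -0.03]), 'width': np.float64(85.39)}
scene dict_keys(['frame', 'camera_matrix', 'xyz', 'orientation', 'shot']) [ 963.84 -594.33 1162.96] [[ 0.83 -0.47  0.31]
 [ 0.56  0.69 -0.46]
 [ 0.    0.56  0.83]] [[402.65   0.   259.91]
 [  0.   402.65 197.74]
 [  0.     0.     1.  ]]
hook_grip [([270.3, 148.4], 0.75), ([282.2, 131.2], 0.25)]
hook_end [([333.0, 187.4], 0.61)]
notch [([278.4, 137.6], 0.95)]
plain_grip [([283.5, 129.5], 0.87)]
throat [([267.4, 223.5], 0.72)]
lug_mid []
machine [([305.0, 267.7], 0.68)]
rack [([273.6, 155.8], 0.94), ([270.3, 147.2], 0.18)]
side dict_keys(['frame', 'camera_matrix', 'xyz', 'orientation', 'shot']) [413.88 755.63 977.13] [[-0.98  0.17 -0.14]
 [-0.22 -0.73  0.65]
 [ 0.01  0.66  0.75]] [[349.53   0.   254.38]
 [  0.   349.53 190.77]
 [  0.     0.     1.  ]]
hook_grip [([278.1, 255.3], 0.67)]
hook_end [([197.7, 250.0], 0.76)]
notch [([282.1, 271.0], 0.92), ([208.4, 179.1], 0.19)]
plain_grip [([274.9, 287.9], 0.95), ([254.6, 130.0], 0.67)]
throat [([245.5, 161.3], 0.67)]
lug_mid [([282.3, 251.3], 0.72), ([303.7, 123.5], 0.47)]
machine [([207.2, 180.3], 0.76)]
rack [([274.6, 281.9], 0.68)]
wrist dict_keys(['frame', 'camera_matrix', 'xyz', 'orientation', 'shot']) [ 331.65 -648.85  373.21] [[ 0.36  0.89  0.27]
 [-0.93  0.35  0.11]
 [ 0.   -0.29  0.96]] [[264.87   0.   259.27]
 [  0.   264.87 194.99]
 [  0.     0.     1.  ]]
hook_grip []
hook_end []
notch []
plain_grip []
throat []
lug_mid []
machine []
rack []
```

View pics/scene0.png

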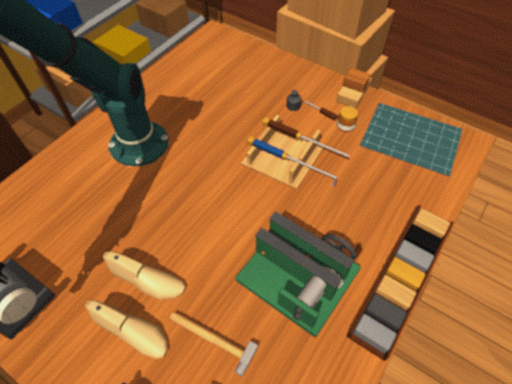

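View pics/side0.png

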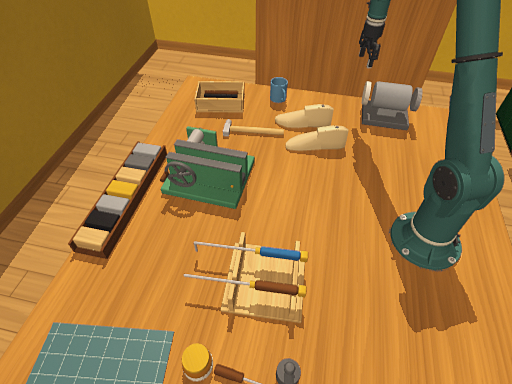

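Run:
```python
from h import *
np.set_printoptions(precision=1,suppress=True)
S=snapshot('scene');T=snapshot('side')
for k,a,b in [('hook_grip',[270.3,148.4],[278.1,255.3]),('hook_end',[333,187.4],[197.7,250]),('notch',[278.4,137.6],[282.1,271]),('plain',[283.5,129.5],[274.9,287.9]),('throat',[267.4,223.5],[245.5,161.3]),('machine',[305,267.7],[207.2,180.3]),('rack',[273.6,155.8],[274.6,281.9])]:
    print(k,*tri([ray(S,a),ray(T,b)]))
```

```text
hook_grip [461.  210.1  70.5] [2.4, 2.4]
hook_end [716.1 219.   22.4] [3.6, 3.6]
notch [449.3 264.7  74.5] [11.8, 11.8]
plain [451.1 314.2  70.5] [2.0, 2.0]
throat [638.6 -88.5 137.6] [8.7, 8.7]
machine [786.2 -89.1   7.1] [4.9, 4.9]
rack [455.8 251.1 -16.1] [1.5, 1.5]
```

Request:
play_rows(
  rows=[
    [[-0.1,-0.125,-0.125,0],[-0.2,-0.25,-0.25,0],[-0.3,-0.4,-0.4,0],[-0.4,-0.55,-0.55,0],[-0.5,-0.7,-0.7,0],[-0.6,-0.85,-0.85,0],[-0.6,-1,-1,0],[-0.6,-1,-1,0]],
  ],
  jaw=0,
)

```text
t: 2.12
tcp_pos: [323.3, -541.9, 292.2]
eef_rot: [[0.003, 0.368, -0.93], [0.002, -0.93, -0.368], [-1.0, -0.001, -0.003]]
force: [0.6, 1.0, -0.6]
width: 85.7
```

Request:
play_rows(
  rows=[
    [[0,-0.2,-0.2,0],[0,-0.4,-0.4,0],[0,-0.6,-0.6,0],[0,-0.8,-0.8,0],[0,-1,-1,0],[0,-1,-1,0],[0,-1,-1,0],[0,-1,-1,0]],
  ],
)

```text
t: 2.78
tcp_pos: [379.0, -413.2, 292.8]
eef_rot: [[0.002, 0.367, -0.93], [0.001, -0.93, -0.367], [-1.0, -0.0, -0.003]]
force: [0.7, -0.2, 0.6]
width: 85.6
```

Request:
play_rows(
  rows=[
    [[0,-0.2,-0.2,0],[0,-0.4,-0.4,0],[0,-0.6,-0.6,0],[0,-0.8,-0.8,0],[0,-1,-1,0],[0,-1,-1,0],[0,-1,-1,0],[0,-1,-1,0]],
  ],
)

```text
t: 3.45
tcp_pos: [434.6, -285.6, 293.0]
eef_rot: [[0.002, 0.365, -0.931], [0.0, -0.931, -0.365], [-1.0, 0.001, -0.002]]
force: [0.2, -0.3, -1.0]
width: 85.4
```

Request:
play_rows(
  rows=[
    [[0,-0.2,-0.2,0.02],[0,-0.4,-0.4,0.05],[0,-0.6,-0.6,0.08],[0,-0.8,-0.8,0.117],[0,-1,-1,0.117],[0,-1,-1,0.117],[0,-1,-1,0.117],[0,-1,-1,0.117]],
  ],
)

```text
t: 4.12
tcp_pos: [490.7, -158.4, 293.0]
eef_rot: [[0.002, 0.003, -1.0], [-0.001, -1.0, -0.003], [-1.0, 0.001, -0.001]]
force: [-0.3, -1.3, 0.4]
width: 85.7
```

Run:
```python
from h import *
s=snap('wrist','w1'); print(s['xyz'])
for k in ['throat','lug_mid','machine']:
    r=pinpoint(k,s); print(k,[(np.round(q['xy'],1).tolist(),round(q['p'],2)) for q in r[:2]])
np.save('w1.npy',s,allow_pickle=True)
```

```text
[ 564.39233532 -157.91476617  435.00463874]
throat [([191.1, 35.2], 0.75)]
lug_mid []
machine []
```

View pics/w1.png

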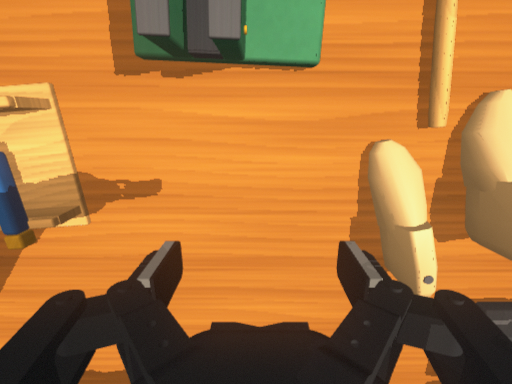

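Request:
play_rows(
  rows=[
    [[0,-0.1,-0.2,0],[0,-0.2,-0.4,0],[0,-0.3,-0.6,0],[0,-0.4,-0.8,0],[0,-0.4,-1,0],[0,-0.4,-1,0],[0,-0.4,-1,0],[0,-0.4,-1,0]],
  ],
)

```text
t: 4.98
tcp_pos: [589.2, -118.9, 292.8]
eef_rot: [[-0.0, 0.001, -1.0], [-0.001, -1.0, -0.001], [-1.0, 0.001, 0.0]]
force: [0.0, 0.5, -0.2]
width: 85.1
```

Request:
play_rows(
  rows=[
    [[0,-0.1,-0.2,0],[0,-0.2,-0.4,0],[0,-0.3,-0.6,0],[0,-0.3,-0.8,0],[0,-0.3,-1,0],[0,-0.3,-1,0],[0,-0.3,-1,0],[0,-0.3,-1,0]],
  ],
)

```text
t: 5.65
tcp_pos: [687.5, -89.8, 292.6]
eef_rot: [[-0.002, -0.001, -1.0], [-0.001, -1.0, 0.001], [-1.0, 0.001, 0.002]]
force: [0.5, 0.0, -0.4]
width: 85.7
```

Run:
```python
from h import *
s=snap('wrist','w2'); print(s['xyz'],s['orientation'])
for k in ['throat','lug_mid','machine']:
    r=pinpoint(k,s); print(k,[(np.round(q['xy'],1).tolist(),round(q['p'],2)) for q in r[:2]])
    z={'throat':140,'lug_mid':63,'machine':0}[k]
    if r: print(atz(s,r[0]['xy'],z))
np.save('w2.npy',s,allow_pickle=True)
```

```text
[761.73102119 -89.51507939 434.28355043] [[-0.00141889  0.95677734  0.29081801]
 [-0.99999769 -0.00182633  0.00112958]
 [ 0.00161189 -0.29081574  0.95677772]]
throat []
lug_mid [([265.7, 93.8], 0.65), ([489.5, 273.6], 0.17)]
[787.6906293  -98.59244837  63.        ]
machine [([263.5, 94.4], 0.6)]
[791.236686   -96.75747231   0.        ]
```

View pics/w2.png

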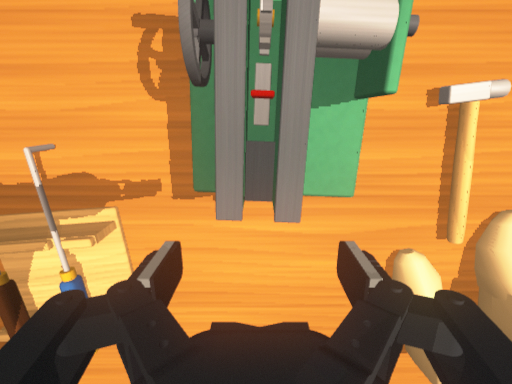

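Run:
```python
from h import *
i=cv2.imread('pics/w2.png')[0:240,170:330]
cv2.imwrite('pics/w2z.png',cv2.resize(i,None,fx=2.5*1.0,fy=2.5,interpolation=cv2.INTER_CUBIC))
s=np.load('w2.npy',allow_pickle=True).item()
f=s['frame'].astype(int)
m=(f[...,0]>150)&(f[...,1]<70)&(f[...,2]<70); m[:,:200]=0;m[:,330:]=0;m[200:]=0
y,x=np.nonzero(m); print(x.min(),x.max(),y.min(),y.max(),x.mean(),y.mean())
for r in (10,40,70,130,180,210): print(r,[tuple(f[r,c]) [1] for c in range(205,315,2)])
```

```text
251 273 90 96 261.78225806451616 92.87903225806451
10 [np.int64(54), np.int64(54), np.int64(70), np.int64(117), np.int64(99), np.int64(121), np.int64(120), np.int64(123), np.int64(125), np.int64(126), np.int64(128), np.int64(125), np.int64(124), np.int64(125), np.int64(123), np.int64(122), np.int64(121), np.int64(128), np.int64(125), np.int64(123), np.int64(121), np.int64(88), np.int64(63), np.int64(117), np.int64(115), np.int64(116), np.int64(130), np.int64(145), np.int64(155), np.int64(115), np.int64(126), np.int64(126), np.int64(128), np.int64(137), np.int64(138), np.int64(116), np.int64(115), np.int64(115), np.int64(83), np.int64(74), np.int64(73), np.int64(96), np.int64(122), np.int64(121), np.int64(124), np.int64(128), np.int64(129), np.int64(125), np.int64(126), np.int64(128), np.int64(124), np.int64(125), np.int64(120), np.int64(127), np.int64(125)]
40 [np.int64(53), np.int64(53), np.int64(51), np.int64(52), np.int64(58), np.int64(117), np.int64(117), np.int64(123), np.int64(123), np.int64(127), np.int64(129), np.int64(125), np.int64(131), np.int64(127), np.int64(128), np.int
[... 3178 characters left out ...]
nt64(128), np.int64(132), np.int64(130), np.int64(127), np.int64(128), np.int64(130), np.int64(127), np.int64(127), np.int64(128), np.int64(128), np.int64(122), np.int64(150), np.int64(155), np.int64(155), np.int64(155), np.int64(155), np.int64(156), np.int64(155), np.int64(154), np.int64(155), np.int64(153), np.int64(156), np.int64(155), np.int64(155), np.int64(156), np.int64(156), np.int64(136), np.int64(104), np.int64(125), np.int64(127), np.int64(127), np.int64(130), np.int64(127), np.int64(126), np.int64(128), np.int64(129), np.int64(128), np.int64(127), np.int64(127), np.int64(129), np.int64(132), np.int64(155), np.int64(156), np.int64(155), np.int64(153), np.int64(154), np.int64(153)]
```

View pics/w2z.png

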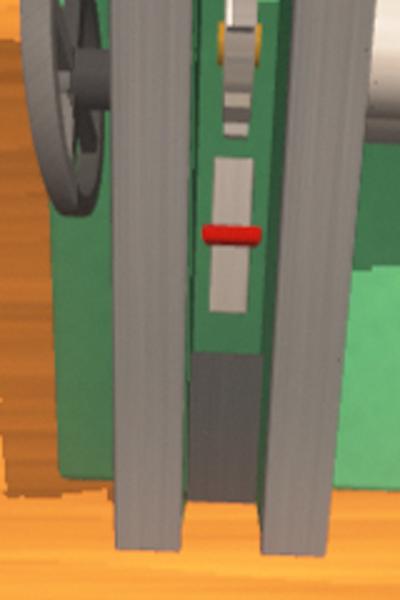

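Run:
```python
from h import *
np.set_printoptions(precision=1,suppress=True)
s=np.load('w2.npy',allow_pickle=True).item()
L=[atz(s,p,140) for p in [(216.4,219.2),(242.4,220),(274.4,221.2),(300,222)]]; print(L)
F=[atz(s,p,140) for p in [(215.2,0),(246.4,0),(286.4,0)]]; print(F)
for a,b in zip(L,F): d=b-a; print(np.degrees(np.arctan2(d[1],d[0])))
d=L[3]-L[0]; print(np.degrees(np.arctan2(d[0],-d[1])))
print('lugtop', [atz(s,p,82) for p in [(251,92.3),(261.8,93),(273.5,94)]])
for z,n in[(66,(190,353)),(66,(262,354))]: print('cover', atz(s,(170+n[0]/2.5,n[1]/2.5),z))
w=np.load('w1.npy',allow_pickle=True).item(); print('throat w1',atz(w,(191.1,35.2),140))
```

```text
[array([642.2, -38.6, 140. ]), array([641.1, -69.7, 140. ]), array([ 639.4, -107.9,  140. ]), array([ 638.3, -138.6,  140. ])]
[array([865.7, -48.3, 140. ]), array([865.7, -77.9, 140. ]), array([ 865.6, -115.9,  140. ])]
-2.4842882918497287
-2.109563744849044
-2.013417530962033
-2.1849891478181163
lugtop [array([788.1, -79.8,  82. ]), array([787.3, -93.3,  82. ]), array([ 786.1, -107.8,   82. ])]
cover [726.8 -71.9  66. ]
cover [ 726.2 -111.3   66. ]
throat w1 [640.  -91.1 140. ]
```

Request:
play_rows(
  rows=[
    [[0,-0.2,0.16,0],[0,-0.4,0.32,0],[0,-0.6,0.48,0],[0,-0.8,0.64,0],[0,-1,0.8,0],[0,-1,0.8,0],[0,-1,0.8,0],[0,-1,0.8,0]],
  ],
)

```text
t: 6.52
tcp_pos: [608.2, 10.0, 293.4]
eef_rot: [[0.0, -0.0, -1.0], [-0.002, -1.0, 0.0], [-1.0, 0.002, -0.0]]
force: [-0.7, -0.2, -0.3]
width: 85.3
```

Request:
play_rows(
  rows=[
    [[0,-0.2,0.16,0],[0,-0.4,0.32,0],[0,-0.6,0.48,0],[0,-0.8,0.64,0],[0,-1,0.8,0],[0,-1,0.8,0],[0,-1,0.8,0],[0,-1,0.8,0]],
  ],
)

```text
t: 7.18
tcp_pos: [529.3, 108.6, 293.4]
eef_rot: [[0.001, -0.002, -1.0], [-0.002, -1.0, 0.002], [-1.0, 0.002, -0.001]]
force: [-0.1, -0.8, -0.6]
width: 85.5
```

Request:
play_rows(
  rows=[
    [[0.1,-0.2,0.14,0],[0.2,-0.4,0.28,0],[0.3,-0.6,0.44,0],[0.4,-0.8,0.58,0],[0.5,-1,0.66,0],[0.5,-1,0.66,0],[0.5,-1,0.66,0],[0.5,-1,0.66,0]],
  ],
)

```text
t: 7.85
tcp_pos: [465.3, 207.0, 243.2]
eef_rot: [[0.002, -0.005, -1.0], [-0.003, -1.0, 0.005], [-1.0, 0.003, -0.002]]
force: [0.1, 0.1, 0.3]
width: 85.5
```

Run:
```python
from h import *
np.set_printoptions(precision=1,suppress=True)
s=snap('wrist','w3'); print(s['xyz'])
for k,z in [('hook_grip',75),('hook_end',27),('notch',75),('rack',0),('plain_grip',75)]:
    r=pinpoint(k,s)
    for q in r[:2]: print(k,np.array(q['xy']),round(q['p'],2),atz(s,q['xy'],z))
np.save('w3.npy',s,allow_pickle=True)
```

```text
[538.9 207.2 385.2]
hook_grip [264.4 185.8] 0.96 [457.7 200.4  75. ]
notch [216.4 191.8] 0.63 [450.6 258.9  75. ]
notch [262.6 184.9] 0.31 [458.8 202.6  75. ]
rack [225.3 175.4] 0.76 [454.4 256.8   0. ]
plain_grip [168.9 189.9] 0.6 [453.4 316.4  75. ]
```

View pics/w3.png

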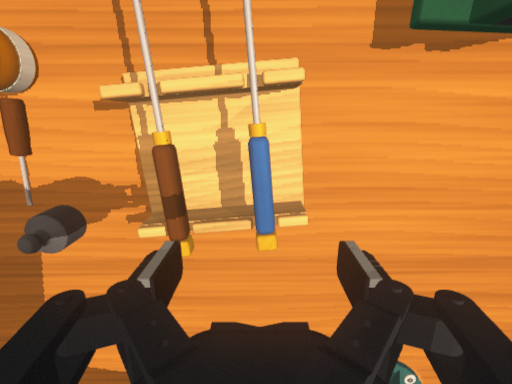

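Run:
```python
from h import *
np.set_printoptions(precision=1,suppress=True)
s=np.load('w3.npy',allow_pickle=True).item(); f=s['frame'].astype(int)
b=(f[...,2]>f[...,0]+40); b[:,:200]=0; b[:,320:]=0; b[:120]=0;b[250:]=0
ys,xs=np.nonzero(b); print(ys.min(),ys.max())
P=[]
for r in range(ys.min()+4,ys.max()-3,8):
    c=xs[ys==r]; print(r,c.min(),c.max()); P.append(atz(s,((c.min()+c.max())/2,r),89))
P=np.array(P); k=np.polyfit(P[:,0],P[:,1],1); print('handle yaw',np.degrees(np.arctan(k[0])),'y at 460',np.polyval(k,460))
print('ends', atz(s,(258,137),89),atz(s,(265,236),89))
# shank
Q=[]
for r in range(5,120,10):
    row=f[r,235:270]; sat=row.max(1)-row.min(1); c=np.nonzero(sat<45)[0]+235
    if len(c): print(r,c.min(),c.max()); Q.append(atz(s,(c.mean(),r),77))
Q=np.array(Q); k=np.polyfit(Q[:,0],Q[:,1],1); print('shank yaw',np.degrees(np.arctan(k[0])),np.polyval(k,460))
i=cv2.imread('pics/w3.png')[100:260,200:320]
cv2.imwrite('pics/w3z.png',cv2.resize(i,None,fx=3.5,fy=3.5,interpolation=cv2.INTER_CUBIC))
```

```text
137 233
141 250 267
149 251 268
157 251 268
165 252 269
173 252 269
181 253 270
189 254 270
197 254 271
205 255 272
213 256 272
221 256 273
229 257 273
handle yaw 3.9148422477107587 y at 460 203.59087925987762
ends [516.6 207.7  89. ] [397.9 200.   89. ]
5 244 249
15 245 250
25 245 250
35 246 251
45 247 252
55 248 253
65 249 254
75 250 254
85 251 255
95 252 256
105 252 257
115 253 257
shank yaw 4.30693019576952 204.4864320880764
```

View pics/w3z.png

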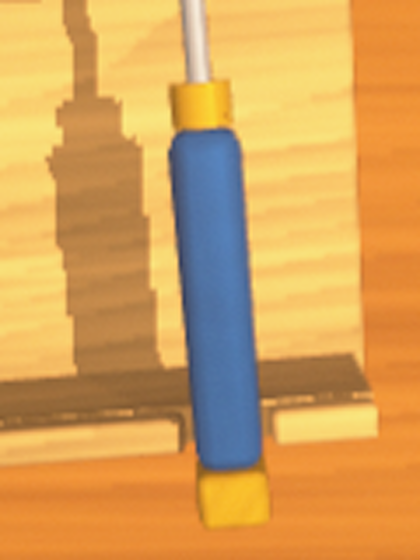

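Request:
play_rows(
  rows=[
    [[0.15,0.034,0.078,-0.024],[0.3,0.034,0.078,-0.024],[0.45,0.034,0.078,-0.024],[0.6,0.034,0.078,-0.024],[0.8,0.034,0.078,-0.024],[1,0.034,0.078,-0.024],[1,0.034,0.078,-0.024],[1,0.034,0.078,-0.024]],
  ],
)

```text
t: 8.82
tcp_pos: [456.4, 203.7, 142.9]
eef_rot: [[0.0, 0.071, -0.997], [-0.004, -0.997, -0.071], [-1.0, 0.004, -0.0]]
force: [0.9, -0.3, -0.2]
width: 85.4
```

Run:
```python
from h import *
s=snap('wrist','w4');print(read_state()['tcp_pos'])
```

```text
[457.08503564 204.15765554 143.73277327]
```

View pics/w4.png

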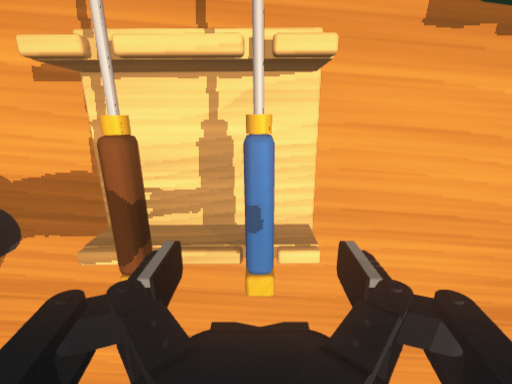

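Request:
play_rows(
  rows=[
    [[0.15,0,0,0],[0.3,0,0,0],[0.45,0,0,0],[0.6,0,0,0],[0.75,0,0,0],[0.87,0,0,0],[0.87,0,0,0],[0.87,0,0,0]],
  ],
  jaw=0.35,
)

```text
t: 9.53
tcp_pos: [458.0, 204.4, 57.5]
eef_rot: [[0.003, 0.071, -0.997], [-0.002, -0.997, -0.071], [-1.0, 0.002, -0.003]]
force: [0.8, -0.6, -0.2]
width: 55.8
```

Request:
play_rows(
  rows=[
    [[0,0,0,0],[0,0,0,0],[0,0,0,0],[0,0,0,0],[0,0,0,0],[0,0,0,0],[0,0,0,0],[0,0,0,0]],
  ],
  jaw=1,
  force=110,
)

```text
t: 10.2
tcp_pos: [459.0, 204.6, 59.0]
eef_rot: [[0.006, 0.071, -0.997], [-0.001, -0.997, -0.071], [-1.0, 0.001, -0.006]]
force: [-0.1, -0.3, 7.5]
width: 22.3
```

Run:
```python
from h import *
s=snap('wrist','w5');st=read_state();print({k:np.round(st[k],2) for k in ['t','tcp_pos','force','moment','width']})
```

```text
{'t': np.float64(10.25), 'tcp_pos': array([459.01, 204.65,  59.04]), 'force': array([-0.51,  0.53,  6.7 ]), 'moment': array([-0.14,  0.12, -0.  ]), 'width': np.float64(22.09)}
```

View pics/w5.png

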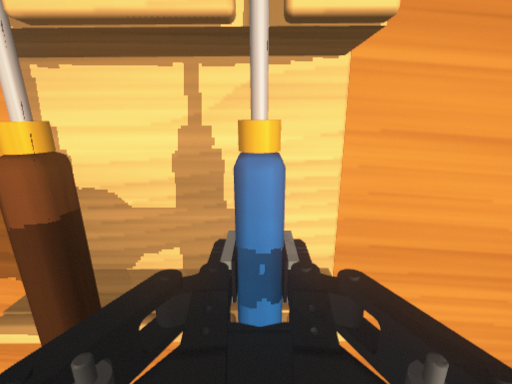

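Request:
play_rows(
  rows=[
    [[-0.05,0,0,0],[-0.1,0,0,0],[-0.2,0,0,0],[-0.35,0,0,0],[-0.5,0,0,0],[-0.7,0,0,0],[-0.9,0,0,0],[-0.9,0,0,0]],
  ],
)

```text
t: 10.92
tcp_pos: [460.5, 205.8, 152.8]
eef_rot: [[0.012, 0.07, -0.997], [0.002, -0.998, -0.07], [-1.0, -0.001, -0.012]]
force: [-0.1, 0.3, -2.0]
width: 22.2
```

Run:
```python
from h import *
np.set_printoptions(precision=2,suppress=True)
s=snap('side','s6');w=snap('wrist','w6');st=read_state();print({k:np.round(st[k],2) for k in ['t','tcp_pos','force','moment','width']})
for n,p in (('s',s),('w',w)):
  for k in ['hook_end','hook_grip']:
    print(n,k,[(np.array(q['xy']),q['p']) for q in pinpoint(k,p)[:2]])
np.save('s6.npy',s,allow_pickle=True);np.save('w6.npy',w,allow_pickle=True)
i=cv2.imread('pics/s6.png')[160:320,160:400]
cv2.imwrite('pics/s6z.png',cv2.resize(i,None,fx=3,fy=3,interpolation=cv2.INTER_CUBIC))
```

```text
{'t': np.float64(11.02), 'tcp_pos': array([458.77, 204.76, 149.89]), 'force': array([ 0.19, -0.35, -2.58]), 'moment': array([0.02, 0.12, 0.  ]), 'width': np.float64(22.84)}
s hook_end [(array([190.9, 231.4]), 0.78)]
s hook_grip [(array([280.5, 238.8]), 0.86)]
w hook_end [(array([213.9, 187.5]), 0.38), (array([200.9, 205.8]), 0.37)]
w hook_grip [(array([260.7, 259.9]), 0.81)]
```

View pics/s6z.png

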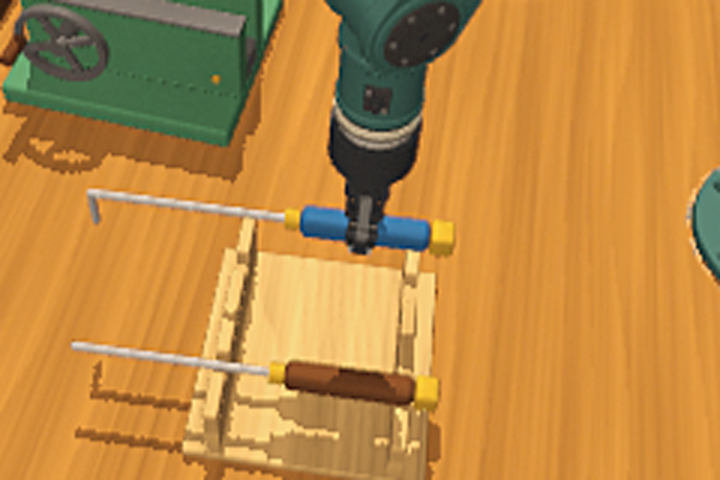

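View pics/w6.png

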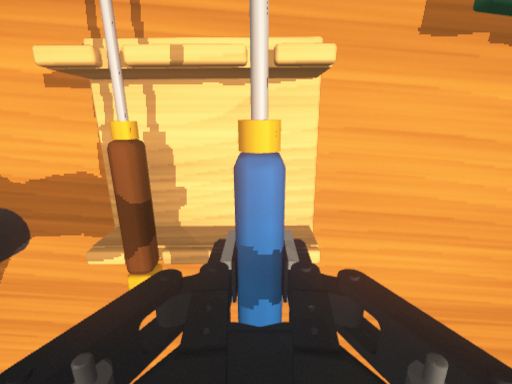

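Request:
play_rows(
  rows=[
    [[-0.15,0.1,0,0],[-0.25,0.25,-0.05,0.01],[-0.4,0.4,-0.1,0.02],[-0.55,0.6,-0.15,0.0345],[-0.55,0.8,-0.2,0.0345],[-0.55,0.99,-0.24,0.0345],[-0.55,0.99,-0.24,0.0345],[-0.55,0.99,-0.24,0.0345]],
  ],
)

```text
t: 11.88
tcp_pos: [487.9, 105.7, 202.3]
eef_rot: [[0.001, -0.041, -0.999], [-0.003, -0.999, 0.041], [-1.0, 0.003, -0.002]]
force: [-0.6, 0.5, -1.6]
width: 22.6
```

Request:
play_rows(
  rows=[
    [[0,0.16,-0.06,0],[0,0.32,-0.12,0],[0,0.48,-0.18,0],[0,0.64,-0.24,0],[0,0.8,-0.3,0],[0,0.96,-0.35,0],[0,0.96,-0.35,0],[0,0.96,-0.35,0]],
  ],
)

```text
t: 12.55
tcp_pos: [518.5, 8.8, 201.9]
eef_rot: [[-0.0, -0.041, -0.999], [-0.003, -0.999, 0.041], [-1.0, 0.003, 0.0]]
force: [-0.0, 0.1, -2.3]
width: 22.5
```

Request:
play_rows(
  rows=[
    [[0,0.16,-0.06,0],[0,0.32,-0.12,0],[0,0.48,-0.18,0],[0,0.64,-0.24,0],[0,0.8,-0.3,0],[0,0.93,-0.37,0],[0,0.93,-0.37,0],[0,0.93,-0.37,0]],
  ],
)

```text
t: 13.22
tcp_pos: [551.8, -84.9, 201.8]
eef_rot: [[-0.001, -0.041, -0.999], [-0.002, -0.999, 0.041], [-1.0, 0.002, 0.001]]
force: [0.3, 0.1, -2.3]
width: 22.5
```

Run:
```python
from h import *
np.set_printoptions(precision=2,suppress=True)
c=snap('scene','c7');s=snap('side','s7');st=read_state();print({k:np.round(st[k],2) for k in ['t','tcp_pos','force','moment','width']})
for n,p in (('s',s),('c',c)):
  for k in ['hook_end','throat']:
    print(n,k,[(np.array(q['xy']),q['p']) for q in pinpoint(k,p)[:2]])
np.save('s7.npy',s,allow_pickle=True);np.save('c7.npy',c,allow_pickle=True)
a=cv2.imread('pics/s7.png')[90:230,140:340]; b=cv2.imread('pics/c7.png')[150:310,200:400]
cv2.imwrite('pics/s7z.png',cv2.resize(a,None,fx=4,fy=4,interpolation=cv2.INTER_CUBIC))
cv2.imwrite('pics/c7z.png',cv2.resize(b,None,fx=3.7,fy=3.7,interpolation=cv2.INTER_CUBIC))
```

```text
{'t': np.float64(13.32), 'tcp_pos': array([551.24, -83.71, 201.84]), 'force': array([ 0.24, -0.12, -2.02]), 'moment': array([0.03, 0.03, 0.01]), 'width': np.float64(22.47)}
s hook_end [(array([195.2, 147.8]), 0.64)]
s throat [(array([243.9, 162.3]), 0.72), (array([253.1, 131.4]), 0.45)]
c hook_end [(array([313.8, 249.4]), 0.63)]
c throat [(array([266.8, 222.2]), 0.77)]
```

View pics/s7z.png

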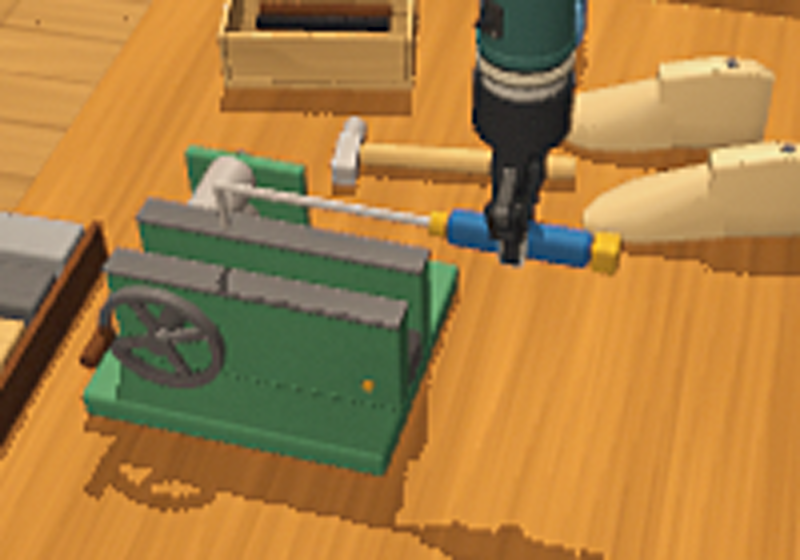

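View pics/c7z.png

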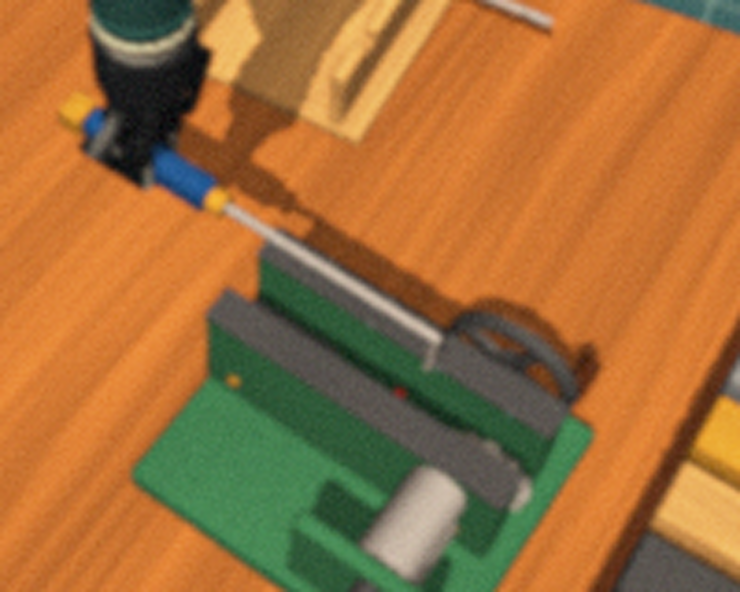

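Run:
```python
from h import *
np.set_printoptions(precision=1,suppress=True)
s=np.load('s7.npy',allow_pickle=True).item();c=np.load('c7.npy',allow_pickle=True).item()
print('end',*tri([ray(s,(196.5,147)),ray(c,(316.2,249.5))]))
print('net',*tri([ray(s,(195.2,147.8)),ray(c,(313.8,249.4))]))
print('bend',*tri([ray(s,(140+220/4,90+188/4)),ray(c,(200+438/3.7,150+342/3.7))]))
p=[551.6+258.5,-84.5-10.6,170]; print(p, proj(s,p),proj(c,p))
print('throat',*tri([ray(s,(243.9,162.3)),ray(c,(266.8,222.2))]))
for q in [(642.2,-38.6,140),(641.1,-69.7,140),(639.4,-107.9,140),(638.3,-138.6,140)]: print(proj(s,q),proj(c,q))
```

```text
end [809.2 -94.2 165.7] [3.3, 3.3]
net [808.3 -94.  162.9] [2.3, 2.3]
bend [809.9 -95.1 209.5] [3.8, 3.8]
[810.1, -95.1, 170] [195.2 145.9] [315.3 249. ]
throat [638.9 -84.5 137.5] [4.3, 4.3]
[238.4 171.1] [274.8 211. ]
[241.  164.8] [268.8 218.2]
[244.1 157.4] [261.1 227.2]
[246.5 151.7] [254.8 234.7]
```

Request:
play_rows(
  rows=[
    [[0.1,0,0,0],[0.2,0,0,0],[0.3,0,0,0],[0.4,0,0,0],[0.5,0,0,0],[0.6,0,0,0],[0.7,0,0,0],[0.7,0,0,0]],
  ],
)

```text
t: 14.18
tcp_pos: [549.8, -84.6, 129.7]
eef_rot: [[-0.005, -0.039, -0.999], [-0.002, -0.999, 0.039], [-1.0, 0.002, 0.005]]
force: [-0.2, -0.1, -2.3]
width: 22.0
```

Run:
```python
from h import *
np.set_printoptions(precision=2,suppress=True)
c=snap('scene','c8');s=snap('side','s8');st=read_state();print({k:np.round(st[k],2) for k in ['t','tcp_pos','eef_rot','force','moment','width']})
a=cv2.imread('pics/s8.png')[110:210,150:270]; b=cv2.imread('pics/c8.png')[190:310,230:370]
a=cv2.resize(a,(480,400),interpolation=cv2.INTER_CUBIC);
b=cv2.resize(b,(560,480),interpolation=cv2.INTER_CUBIC)
cv2.imwrite('pics/s8z.png',a);cv2.imwrite('pics/c8z.png',b)
```

```text
{'t': np.float64(14.28), 'tcp_pos': array([551.08, -84.61, 131.48]), 'eef_rot': array([[-0.  , -0.04, -1.  ],
       [-0.  , -1.  ,  0.04],
       [-1.  ,  0.  ,  0.  ]]), 'force': array([-0.38, -0.45, -1.77]), 'moment': array([-0.02,  0.03,  0.04]), 'width': np.float64(22.37)}
```

View pics/s8z.png

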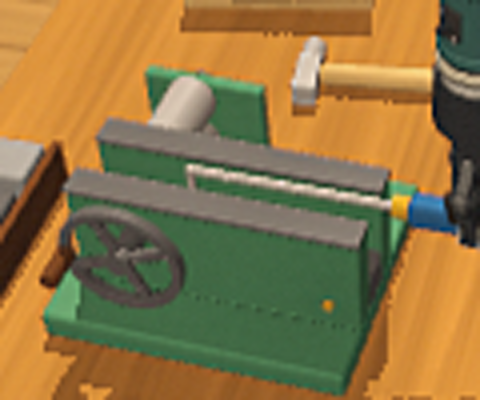

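View pics/c8z.png

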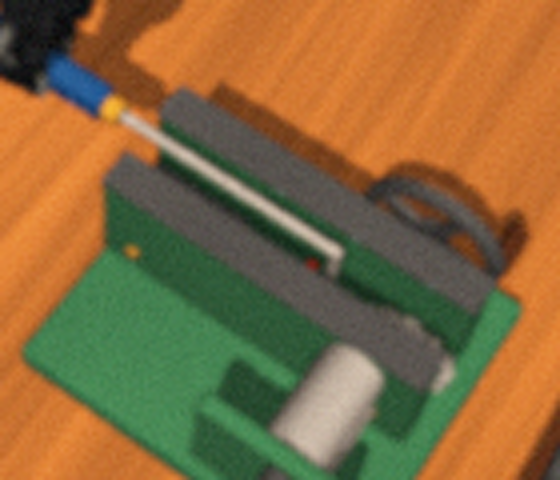

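Request:
play_rows(
  rows=[
    [[0.07,0,0,0],[0.14,0,0,0],[0.21,0,0,0],[0.28,0,0,0],[0.35,0,0,0],[0.42,0,0,0],[0.44,0,0,0],[0.44,0,0,0]],
  ],
)

```text
t: 14.95
tcp_pos: [550.4, -84.6, 86.5]
eef_rot: [[-0.003, -0.039, -0.999], [-0.002, -0.999, 0.039], [-1.0, 0.002, 0.003]]
force: [-0.1, 0.0, -3.1]
width: 22.5
```

Run:
```python
from h import *
np.set_printoptions(precision=2,suppress=True)
c=snap('scene','c9');st=read_state();print({k:np.round(st[k],2) for k in ['t','tcp_pos','force','moment','width']})
b=cv2.imread('pics/c9.png')[190:310,230:370]
cv2.imwrite('pics/c9z.png',cv2.resize(b,(700,600),interpolation=cv2.INTER_CUBIC))
```

```text
{'t': np.float64(15.0), 'tcp_pos': array([550.8 , -84.69,  87.05]), 'force': array([ 0.67, -1.14, -2.11]), 'moment': array([ 0.01,  0.03, -0.02]), 'width': np.float64(22.52)}
```

View pics/c9z.png

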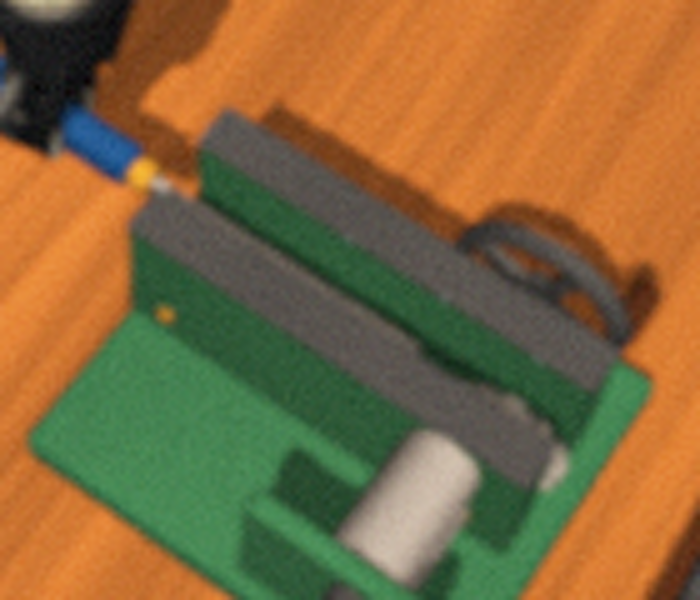

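Request:
play_rows(
  rows=[
    [[0,0,0.015,0],[0,0,0.03,0],[0,0,0.045,0],[0,0,0.06,0],[0,0,0.075,0],[0,0,0.09,0],[0,0,0.105,0],[0,0,0.12,0]],
  ],
)

```text
t: 15.67
tcp_pos: [538.7, -84.2, 87.1]
eef_rot: [[-0.002, -0.039, -0.999], [-0.002, -0.999, 0.039], [-1.0, 0.002, 0.002]]
force: [-0.9, -0.4, -1.9]
width: 22.6
```

Request:
play_rows(
  rows=[
    [[0,0,0.01,0],[0,0,0.02,0],[0,0,0.03,0],[0,0,0.04,0],[0,0,0.05,0],[0,0,0.06,0],[0,0,0.07,0],[0,0,0.08,0]],
  ],
)

```text
t: 16.33
tcp_pos: [531.2, -83.9, 87.3]
eef_rot: [[-0.001, -0.039, -0.999], [-0.002, -0.999, 0.039], [-1.0, 0.002, 0.001]]
force: [4.0, 0.0, -4.2]
width: 22.6
```

Request:
play_rows(
  rows=[
    [[0,0,0.01,0],[0,0,0.02,0],[0,0,0.03,0],[0,0,0.04,0],[0,0,0.05,0],[0,0,0.06,0],[0,0,0.07,0],[0,0,0.08,0]],
  ],
)

```text
t: 17.0
tcp_pos: [523.2, -83.6, 87.4]
eef_rot: [[-0.001, -0.039, -0.999], [-0.002, -0.999, 0.039], [-1.0, 0.002, 0.001]]
force: [4.2, -0.3, -4.1]
width: 22.4
```

Request:
play_rows(
  rows=[
    [[0,0,0.005,0],[0,0,0.01,0],[0,0,0.015,0],[0,0,0.02,0],[0,0,0.025,0],[0,0,0.03,0],[0,0,0.03,0],[0,0,0.03,0]],
  ],
)

```text
t: 17.67
tcp_pos: [520.0, -83.4, 87.3]
eef_rot: [[-0.001, -0.039, -0.999], [-0.002, -0.999, 0.039], [-1.0, 0.002, 0.001]]
force: [3.1, 0.6, -3.4]
width: 22.4
```

Request:
play_rows(
  rows=[
    [[0,0,0.002,0],[0,0,0.004,0],[0,0,0.006,0],[0,0,0.008,0],[0,0,0.01,0],[0,0,0.012,0],[0,0,0.014,0],[0,0,0.016,0]],
  ],
)

```text
t: 18.33
tcp_pos: [518.4, -83.4, 87.3]
eef_rot: [[-0.001, -0.039, -0.999], [-0.002, -0.999, 0.039], [-1.0, 0.002, 0.001]]
force: [3.6, 0.1, -3.1]
width: 22.5
```

Request:
play_rows(
  rows=[
    [[0,0,0.002,0],[0,0,0.004,0],[0,0,0.006,0],[0,0,0.008,0],[0,0,0.01,0],[0,0,0.012,0],[0,0,0.014,0],[0,0,0.016,0]],
  ],
)

```text
t: 19.0
tcp_pos: [516.8, -83.3, 87.4]
eef_rot: [[-0.001, -0.039, -0.999], [-0.002, -0.999, 0.039], [-1.0, 0.002, 0.001]]
force: [4.0, 0.1, -4.0]
width: 22.3
```

Request:
play_rows(
  rows=[
    [[0,0,0.002,0],[0,0,0.004,0],[0,0,0.007,0],[0,0,0.009,0],[0,0,0.011,0],[0,0,0.014,0],[0,0,0.016,0],[0,0,0.018,0]],
  ],
)

```text
t: 19.67
tcp_pos: [515.0, -83.3, 87.4]
eef_rot: [[-0.001, -0.039, -0.999], [-0.002, -0.999, 0.039], [-1.0, 0.002, 0.001]]
force: [4.0, -0.3, -3.5]
width: 22.0
```

Request:
play_rows(
  rows=[
    [[0,0,0.002,0],[0,0,0.004,0],[0,0,0.007,0],[0,0,0.009,0],[0,0,0.011,0],[0,0,0.014,0],[0,0,0.016,0],[0,0,0.018,0]],
  ],
)

```text
t: 20.33
tcp_pos: [513.1, -83.2, 87.4]
eef_rot: [[-0.001, -0.039, -0.999], [-0.002, -0.999, 0.039], [-1.0, 0.002, 0.001]]
force: [5.1, -1.1, -3.0]
width: 22.1
```

Request:
play_rows(
  rows=[
    [[0,0,0.002,0],[0,0,0.004,0],[0,0,0.006,0],[0,0,0.008,0],[0,0,0.01,0],[0,0,0.012,0],[0,0,0.014,0],[0,0,0.016,0]],
  ],
)

```text
t: 21.0
tcp_pos: [511.5, -83.1, 87.3]
eef_rot: [[-0.001, -0.039, -0.999], [-0.002, -0.999, 0.039], [-1.0, 0.002, 0.001]]
force: [3.2, 0.3, -3.6]
width: 22.5
```

Request:
play_rows(
  rows=[
    [[0,0,0.002,0],[0,0,0.004,0],[0,0,0.007,0],[0,0,0.009,0],[0,0,0.011,0],[0,0,0.014,0],[0,0,0.016,0],[0,0,0.018,0]],
  ],
)

```text
t: 21.67
tcp_pos: [509.7, -83.0, 87.4]
eef_rot: [[-0.001, -0.039, -0.999], [-0.002, -0.999, 0.039], [-1.0, 0.002, 0.001]]
force: [4.5, -0.4, -3.8]
width: 22.4
```

Request:
play_rows(
  rows=[
    [[0,0,0.002,0],[0,0,0.004,0],[0,0,0.007,0],[0,0,0.009,0],[0,0,0.011,0],[0,0,0.014,0],[0,0,0.016,0],[0,0,0.018,0]],
  ],
)

```text
t: 22.33
tcp_pos: [507.9, -83.0, 87.4]
eef_rot: [[-0.001, -0.039, -0.999], [-0.002, -0.999, 0.039], [-1.0, 0.002, 0.001]]
force: [3.9, -0.0, -3.5]
width: 22.5
```

Request:
play_rows(
  rows=[
    [[0,0,0.002,0],[0,0,0.004,0],[0,0,0.007,0],[0,0,0.009,0],[0,0,0.011,0],[0,0,0.014,0],[0,0,0.016,0],[0,0,0.018,0]],
  ],
)

```text
t: 23.0
tcp_pos: [506.1, -82.9, 87.4]
eef_rot: [[-0.001, -0.039, -0.999], [-0.002, -0.999, 0.039], [-1.0, 0.002, 0.001]]
force: [2.7, -0.9, -3.7]
width: 22.2
```

Request:
play_rows(
  rows=[
    [[0,0,0.002,0],[0,0,0.004,0],[0,0,0.007,0],[0,0,0.009,0],[0,0,0.011,0],[0,0,0.014,0],[0,0,0.016,0],[0,0,0.018,0]],
  ],
)

```text
t: 23.67
tcp_pos: [504.2, -82.8, 87.4]
eef_rot: [[-0.001, -0.039, -0.999], [-0.002, -0.999, 0.039], [-1.0, 0.002, 0.001]]
force: [2.9, -0.2, -3.3]
width: 22.8
```

Request:
play_rows(
  rows=[
    [[0,0,0.002,0],[0,0,0.004,0],[0,0,0.007,0],[0,0,0.009,0],[0,0,0.011,0],[0,0,0.014,0],[0,0,0.016,0],[0,0,0.018,0]],
  ],
)

```text
t: 24.33
tcp_pos: [502.4, -82.7, 87.4]
eef_rot: [[-0.001, -0.039, -0.999], [-0.002, -0.999, 0.039], [-1.0, 0.002, 0.001]]
force: [3.9, -0.4, -4.0]
width: 22.4
```

Request:
play_rows(
  rows=[
    [[0,0,0.002,0],[0,0,0.004,0],[0,0,0.007,0],[0,0,0.009,0],[0,0,0.011,0],[0,0,0.014,0],[0,0,0.016,0],[0,0,0.018,0]],
  ],
)

```text
t: 25.0
tcp_pos: [500.6, -82.7, 87.4]
eef_rot: [[-0.001, -0.039, -0.999], [-0.002, -0.999, 0.039], [-1.0, 0.002, 0.001]]
force: [3.3, 0.2, -3.8]
width: 22.4
```

Request:
play_rows(
  rows=[
    [[0,0,0.002,0],[0,0,0.004,0],[0,0,0.007,0],[0,0,0.009,0],[0,0,0.011,0],[0,0,0.014,0],[0,0,0.016,0],[0,0,0.018,0]],
  ],
)

```text
t: 25.67
tcp_pos: [498.8, -82.6, 87.4]
eef_rot: [[-0.001, -0.039, -0.999], [-0.002, -0.999, 0.039], [-1.0, 0.002, 0.001]]
force: [3.0, 0.0, -4.1]
width: 22.2
```

Request:
play_rows(
  rows=[
    [[0,0,0.002,0],[0,0,0.004,0],[0,0,0.007,0],[0,0,0.009,0],[0,0,0.011,0],[0,0,0.014,0],[0,0,0.016,0],[0,0,0.018,0]],
  ],
)

```text
t: 26.33
tcp_pos: [496.9, -82.5, 87.4]
eef_rot: [[-0.001, -0.039, -0.999], [-0.002, -0.999, 0.039], [-1.0, 0.002, 0.001]]
force: [4.6, 0.5, -3.0]
width: 22.2
```

Request:
play_rows(
  rows=[
    [[0,0,0.002,0],[0,0,0.004,0],[0,0,0.007,0],[0,0,0.009,0],[0,0,0.011,0],[0,0,0.014,0],[0,0,0.016,0],[0,0,0.018,0]],
  ],
)

```text
t: 27.0
tcp_pos: [495.1, -82.4, 87.4]
eef_rot: [[-0.001, -0.039, -0.999], [-0.002, -0.999, 0.039], [-1.0, 0.002, 0.001]]
force: [3.5, -0.2, -3.5]
width: 22.3
```

Request:
play_rows(
  rows=[
    [[0,0,0.002,0],[0,0,0.004,0],[0,0,0.007,0],[0,0,0.009,0],[0,0,0.011,0],[0,0,0.014,0],[0,0,0.016,0],[0,0,0.018,0]],
  ],
)

```text
t: 27.67
tcp_pos: [493.3, -82.4, 87.4]
eef_rot: [[-0.001, -0.039, -0.999], [-0.002, -0.999, 0.039], [-1.0, 0.002, 0.001]]
force: [4.3, -0.1, -3.7]
width: 22.6
```

Request:
play_rows(
  rows=[
    [[0,0,0.002,0],[0,0,0.004,0],[0,0,0.007,0],[0,0,0.009,0],[0,0,0.011,0],[0,0,0.014,0],[0,0,0.016,0],[0,0,0.018,0]],
  ],
)

```text
t: 28.33
tcp_pos: [492.1, -82.3, 87.5]
eef_rot: [[-0.0, -0.039, -0.999], [-0.002, -0.999, 0.039], [-1.0, 0.002, 0.0]]
force: [5.9, 0.6, -4.6]
width: 22.3
```

Request:
play_rows(
  rows=[
    [[0,0,0.004,0],[0,0,0.006,0],[0,0,0.008,0],[0,0,0.01,0],[0,0,0.01,0],[0,0,0.01,0],[0,0,0.01,0],[0,0,0.01,0]],
  ],
)

```text
t: 29.0
tcp_pos: [492.1, -82.3, 87.6]
eef_rot: [[0.002, -0.039, -0.999], [-0.002, -0.999, 0.039], [-1.0, 0.002, -0.002]]
force: [5.8, -1.0, -4.0]
width: 22.5
```

Request:
play_rows(
  rows=[
    [[0,0,0.008,0],[0,0,0.01,0],[0,0,0.012,0],[0,0,0.014,0],[0,0,0.016,0],[0,0,0.016,0],[0,0,0.016,0],[0,0,0.016,0]],
  ],
)

```text
t: 29.67
tcp_pos: [492.2, -82.2, 87.7]
eef_rot: [[0.004, -0.039, -0.999], [-0.002, -0.999, 0.039], [-1.0, 0.002, -0.004]]
force: [6.5, -0.4, -6.3]
width: 22.7
```

Request:
play_rows(
  rows=[
    [[0,0,0.012,0],[0,0,0.016,0],[0,0,0.02,0],[0,0,0.023,0],[0,0,0.026,0],[0,0,0.026,0],[0,0,0.026,0],[0,0,0.026,0]],
  ],
)

```text
t: 30.33
tcp_pos: [492.2, -82.2, 87.8]
eef_rot: [[0.009, -0.04, -0.999], [-0.002, -0.999, 0.04], [-1.0, 0.002, -0.009]]
force: [9.3, -0.5, -7.0]
width: 22.6
```

Request:
play_rows(
  rows=[
    [[0,0,0.027,0],[0,0,0.029,0],[0,0,0.031,0],[0,0,0.033,0],[0,0,0.033,0],[0,0,0.033,0],[0,0,0.033,0],[0,0,0.033,0]],
  ],
)

```text
t: 31.0
tcp_pos: [491.7, -82.0, 88.4]
eef_rot: [[0.014, -0.039, -0.999], [-0.002, -0.999, 0.039], [-1.0, 0.002, -0.014]]
force: [7.4, -1.6, -3.7]
width: 22.8
```

Run:
```python
from h import *
np.set_printoptions(precision=2,suppress=True)
c=snap('wrist','w10');st=read_state();print({k:np.round(st[k],3) for k in ['t','tcp_pos','force','moment','width','eef_rot']})
s=snap('side','s10')
b=cv2.imread('pics/s10.png')[100:220,150:310]
cv2.imwrite('pics/s10z.png',cv2.resize(b,(800,600),interpolation=cv2.INTER_CUBIC))
```

```text
{'t': np.float64(31.05), 'tcp_pos': array([491.69, -82.06,  88.34]), 'force': array([ 7.43, -0.07, -2.91]), 'moment': array([-0.04, -1.17,  0.01]), 'width': np.float64(22.699), 'eef_rot': array([[ 0.01, -0.04, -1.  ],
       [-0.  , -1.  ,  0.04],
       [-1.  ,  0.  , -0.01]])}
```

View pics/w10.png

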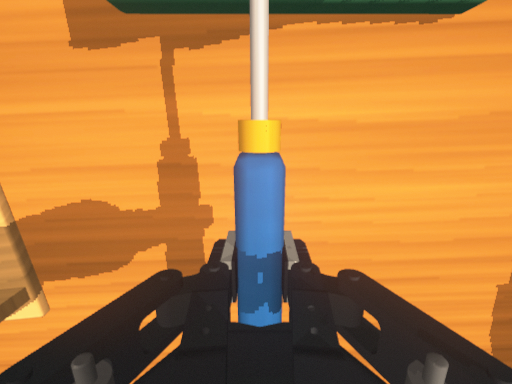

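View pics/s10z.png

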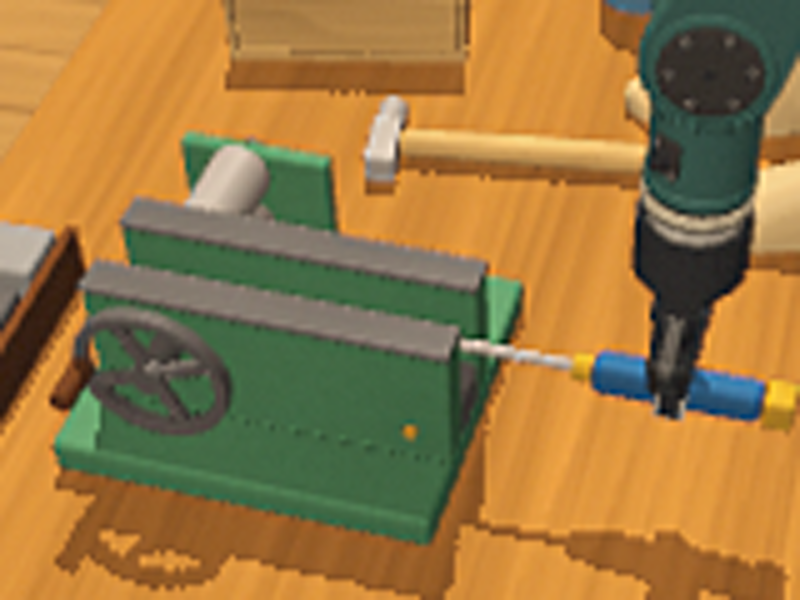

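Request:
play_rows(
  rows=[
    [[0,0,0.033,0],[0,0,0.035,0],[0,0,0.037,0],[0,0,0.039,0],[0,0,0.04,0],[0,0,0.04,0],[0,0,0.04,0],[0,0,0.04,0]],
  ],
)

```text
t: 31.77
tcp_pos: [491.8, -81.9, 88.8]
eef_rot: [[0.021, -0.039, -0.999], [-0.002, -0.999, 0.039], [-1.0, 0.001, -0.021]]
force: [10.2, -1.4, -6.4]
width: 22.3
```

Request:
play_rows(
  rows=[
    [[0,0,0.041,0],[0,0,0.043,0],[0,0,0.045,0],[0,0,0.046,0],[0,0,0.046,0],[0,0,0.046,0],[0,0,0.046,0],[0,0,0.046,0]],
  ],
)

```text
t: 32.43
tcp_pos: [492.1, -81.7, 89.6]
eef_rot: [[0.031, -0.039, -0.999], [-0.002, -0.999, 0.039], [-1.0, 0.001, -0.031]]
force: [10.6, -0.8, -6.1]
width: 22.2
```

Request:
play_rows(
  rows=[
    [[0,0,0.048,0],[0,0,0.05,0],[0,0,0.052,0],[0,0,0.053,0],[0,0,0.053,0],[0,0,0.053,0],[0,0,0.053,0],[0,0,0.053,0]],
  ],
)

```text
t: 33.1
tcp_pos: [492.3, -81.4, 90.1]
eef_rot: [[0.04, -0.039, -0.998], [-0.002, -0.999, 0.039], [-0.999, 0.0, -0.04]]
force: [13.3, -0.7, -9.5]
width: 22.2
```

Run:
```python
from h import *
for i in range(8):
    snapshot('side'); st=read_state(); print(round(st['t'],2),np.round(st['force'],1),np.round(st['tcp_pos'],1))
```

```text
33.15 [12.8 -1.  -8.6] [492.4 -81.5  90.1]
33.2 [12.6 -0.6 -8.9] [492.3 -81.5  90.1]
33.25 [13.  -0.9 -9.8] [492.3 -81.4  90.1]
33.3 [13.7 -0.3 -9. ] [492.3 -81.4  90.1]
33.35 [13.3 -0.8 -8.8] [492.3 -81.5  90.1]
33.4 [13.3 -1.  -9.2] [492.3 -81.5  90.1]
33.45 [13.9 -1.9 -8.6] [492.3 -81.5  90.1]
33.5 [14.1 -0.4 -8.9] [492.3 -81.5  90.1]
```

Request:
play_rows(
  rows=[
    [[0,0,0,0],[0,0,-0.02,0],[0,0,-0.04,0],[0,0,-0.06,0],[0,0,-0.08,0],[0,0,-0.1,0],[0,0,-0.12,0],[0,0,-0.12,0]],
  ],
)

```text
t: 34.17
tcp_pos: [504.8, -81.9, 90.6]
eef_rot: [[0.04, -0.039, -0.998], [-0.002, -0.999, 0.038], [-0.999, 0.0, -0.04]]
force: [0.2, 0.4, -2.2]
width: 22.2
```

Request:
play_rows(
  rows=[
    [[-0.12,0,-0.01,0],[-0.25,0,-0.01,0],[-0.4,0,-0.02,0],[-0.55,0,-0.02,0],[-0.7,0,-0.03,0],[-0.85,0,-0.04,0],[-1,0,-0.04,0],[-1,0,-0.04,0]],
  ],
)

```text
t: 34.83
tcp_pos: [506.3, -82.1, 193.2]
eef_rot: [[0.045, -0.039, -0.998], [-0.003, -0.999, 0.039], [-0.999, 0.001, -0.045]]
force: [-0.1, 0.8, -2.2]
width: 22.5
```

Run:
```python
from h import *
np.set_printoptions(precision=2,suppress=True)
c=snap('scene','c11');st=read_state();print({k:np.round(st[k],3) for k in ['t','tcp_pos','force','moment','width','eef_rot']})
b=cv2.imread('pics/c11.png')[190:310,230:370]
cv2.imwrite('pics/c11z.png',cv2.resize(b,(700,600),interpolation=cv2.INTER_CUBIC))
```

```text
{'t': np.float64(34.883), 'tcp_pos': array([505.51, -81.98, 191.86]), 'force': array([ 0.04, -0.35, -2.97]), 'moment': array([ 0.04,  0.11, -0.04]), 'width': np.float64(22.056), 'eef_rot': array([[ 0.04, -0.04, -1.  ],
       [-0.  , -1.  ,  0.04],
       [-1.  ,  0.  , -0.04]])}
```

View pics/c11z.png

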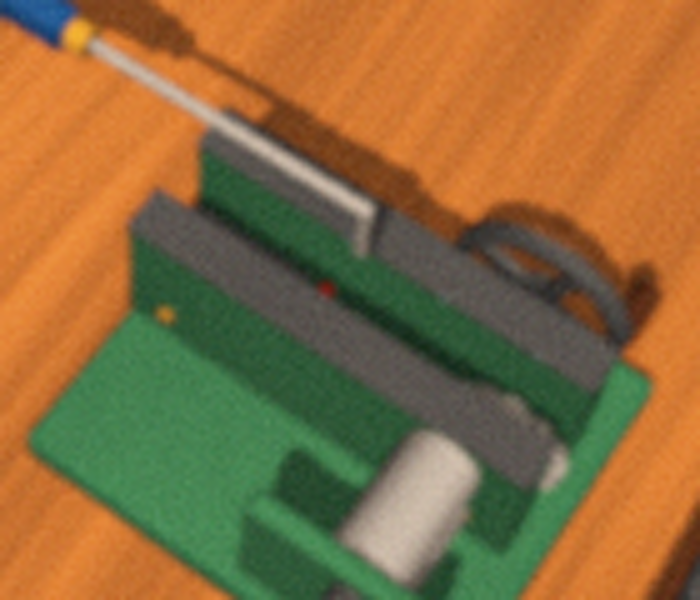

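Request:
play_rows(
  rows=[
    [[0,-0.16,0.03,0],[0,-0.32,0.06,-0.01],[0,-0.48,0.1,-0.02],[0,-0.64,0.13,-0.035],[0,-0.8,0.17,-0.035],[0,-0.96,0.2,-0.035],[0,-0.96,0.2,-0.035],[0,-0.96,0.2,-0.035]],
  ],
)

```text
t: 35.55
tcp_pos: [488.6, 15.7, 190.2]
eef_rot: [[0.042, 0.075, -0.996], [-0.002, -0.997, -0.075], [-0.999, 0.005, -0.042]]
force: [1.2, -0.2, -1.0]
width: 22.5
```

Request:
play_rows(
  rows=[
    [[0,-0.16,0.01,0],[0,-0.32,0.03,0],[0,-0.48,0.04,0],[0,-0.64,0.06,0],[0,-0.8,0.07,0],[0,-0.96,0.085,0],[0,-0.96,0.085,0],[0,-0.96,0.085,0]],
  ],
)

```text
t: 36.22
tcp_pos: [473.0, 110.6, 189.0]
eef_rot: [[0.041, 0.076, -0.996], [-0.003, -0.997, -0.076], [-0.999, 0.006, -0.041]]
force: [-0.4, -0.2, -1.4]
width: 22.6
```

Request:
play_rows(
  rows=[
    [[0.05,-0.16,0.01,0],[0.1,-0.32,0.03,0],[0.15,-0.48,0.04,0],[0.2,-0.64,0.06,0],[0.25,-0.8,0.07,0],[0.25,-0.96,0.085,0],[0.25,-0.96,0.085,0],[0.25,-0.96,0.085,0]],
  ],
)

```text
t: 36.88
tcp_pos: [458.7, 204.7, 162.9]
eef_rot: [[0.041, 0.076, -0.996], [-0.004, -0.997, -0.076], [-0.999, 0.007, -0.041]]
force: [-0.2, -0.6, -2.2]
width: 22.6
```

Run:
```python
from h import *
np.set_printoptions(precision=3,suppress=True)
s=snap('wrist','w12');snap('side','s12');st=read_state();print({k:np.round(st[k],3) for k in ['t','tcp_pos','force','moment','width','eef_rot']})
i=cv2.imread('pics/s12.png')[160:320,160:400]
cv2.imwrite('pics/s12z.png',cv2.resize(i,None,fx=3,fy=3,interpolation=cv2.INTER_CUBIC))
```

```text
{'t': np.float64(36.983), 'tcp_pos': array([458.674, 203.416, 162.957]), 'force': array([ 0.088, -0.029, -2.63 ]), 'moment': array([ 0.038,  0.184, -0.026]), 'width': np.float64(22.82), 'eef_rot': array([[ 0.041,  0.073, -0.996],
       [-0.004, -0.997, -0.073],
       [-0.999,  0.007, -0.041]])}
```

View pics/w12.png

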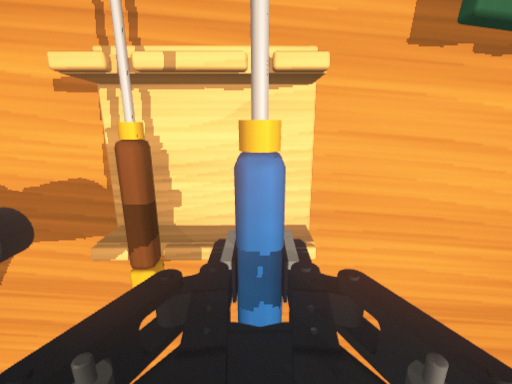

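View pics/s12z.png

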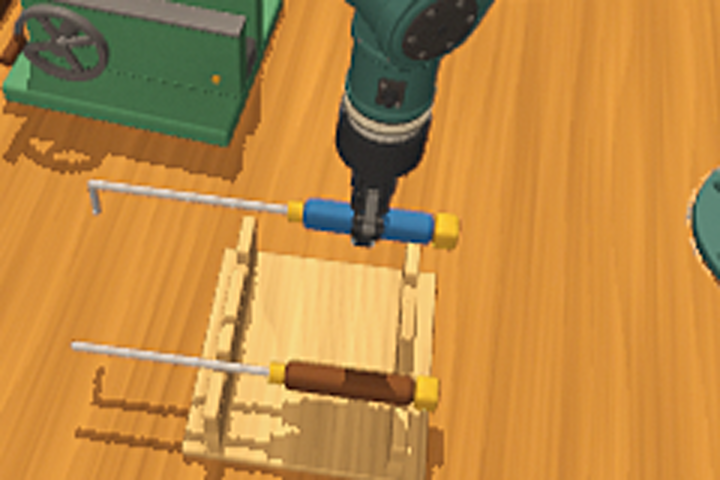

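Request:
play_rows(
  rows=[
    [[0.12,0,0,0],[0.25,0,0.01,0],[0.4,0,0.01,0],[0.55,0,0.02,0],[0.7,0,0.03,0],[0.82,0,0.03,0],[0.9,0,0.034,0],[0.9,0,0.034,0]],
  ],
)

```text
t: 37.65
tcp_pos: [458.6, 200.9, 71.7]
eef_rot: [[0.039, 0.071, -0.997], [-0.007, -0.997, -0.072], [-0.999, 0.009, -0.038]]
force: [-0.6, -1.4, -3.1]
width: 22.5
```

Run:
```python
from h import *
np.set_printoptions(precision=3,suppress=True)
s=snap('wrist','w13');snap('side','s13');st=read_state();print({k:np.round(st[k],3) for k in ['t','tcp_pos','force','moment','width','eef_rot']})
i=cv2.imread('pics/s13.png')[180:330,160:340]
cv2.imwrite('pics/s13z.png',cv2.resize(i,None,fx=4,fy=4,interpolation=cv2.INTER_CUBIC))
```

```text
{'t': np.float64(37.75), 'tcp_pos': array([459.346, 202.007,  73.009]), 'force': array([ 0.439, -0.101, -1.789]), 'moment': array([0.002, 0.129, 0.049]), 'width': np.float64(22.404), 'eef_rot': array([[ 0.041,  0.072, -0.997],
       [-0.005, -0.997, -0.072],
       [-0.999,  0.008, -0.041]])}
```

View pics/s13z.png

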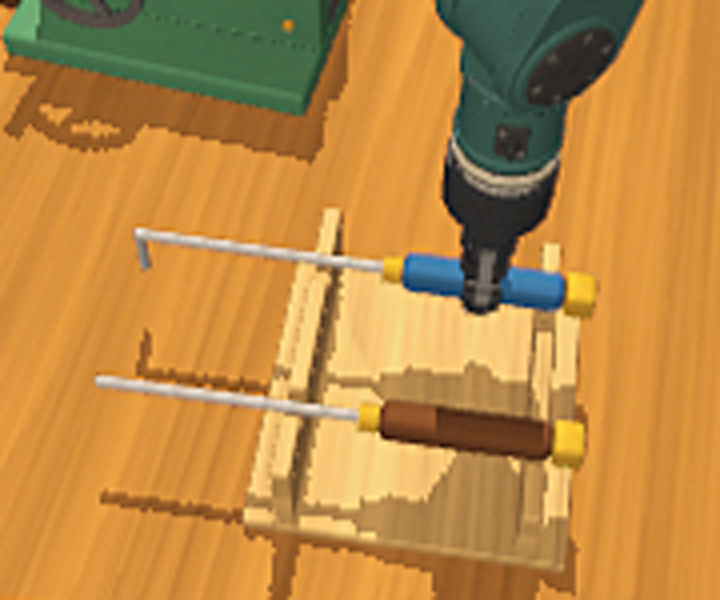

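View pics/w13.png

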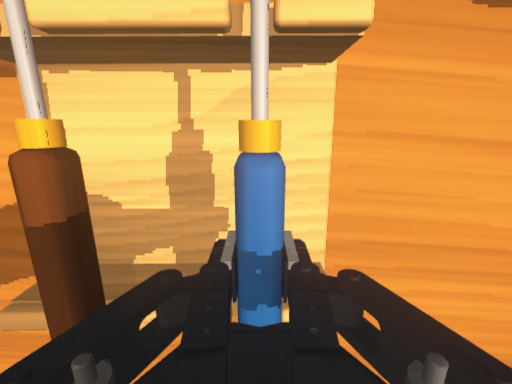

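Request:
play_rows(
  rows=[
    [[0,-0.015,0,0],[0,-0.026,0,0],[0.02,-0.026,0.004,0],[0.04,-0.026,0.004,0],[0.06,-0.026,0.008,0],[0.08,-0.026,0.008,0],[0.1,-0.026,0.008,0],[0.12,-0.026,0.008,0]],
  ],
)

```text
t: 38.42
tcp_pos: [458.8, 204.5, 60.7]
eef_rot: [[0.041, 0.072, -0.997], [-0.005, -0.997, -0.072], [-0.999, 0.008, -0.04]]
force: [0.2, 0.3, -2.0]
width: 22.3
```

Request:
play_rows(
  rows=[
    [[0.004,0,0,0],[0.008,0,0,0],[0.012,0,0,0],[0.016,0,0,0],[0.02,0,0,0],[0.02,0,0,0],[0.02,0,0,0],[0.02,0,0,0]],
  ],
)

```text
t: 39.08
tcp_pos: [458.9, 204.4, 59.6]
eef_rot: [[0.041, 0.072, -0.997], [-0.005, -0.997, -0.072], [-0.999, 0.008, -0.041]]
force: [-0.6, -0.9, 9.2]
width: 22.5
```

Request:
play_rows(
  rows=[
    [[0,0,0,0],[0,0,0,0],[0.005,0,0,0],[0.01,0,0,0],[0.01,0,0,0],[0.01,0,0,0],[0.01,0,0,0],[0.01,0,0,0]],
  ],
  force=20,
)

```text
t: 39.75
tcp_pos: [459.0, 204.4, 59.5]
eef_rot: [[0.041, 0.072, -0.997], [-0.006, -0.997, -0.072], [-0.999, 0.009, -0.041]]
force: [-1.4, -0.1, 11.1]
width: 22.2
```

Run:
```python
from h import *
s=snap('wrist','w14');snap('side','s14')
i=cv2.imread('pics/s14.png')[180:330,160:340]
cv2.imwrite('pics/s14z.png',cv2.resize(i,None,fx=4,fy=4,interpolation=cv2.INTER_CUBIC))
```

```text
(no output)
```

View pics/s14z.png

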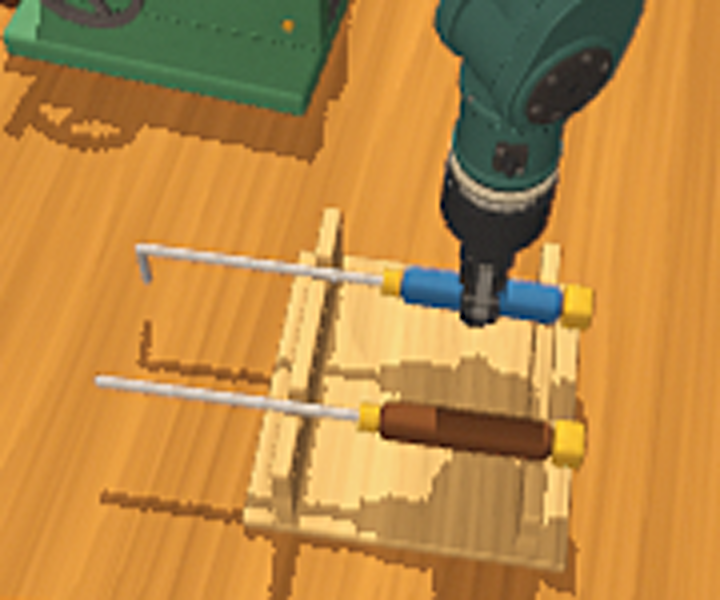

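View pics/w14.png

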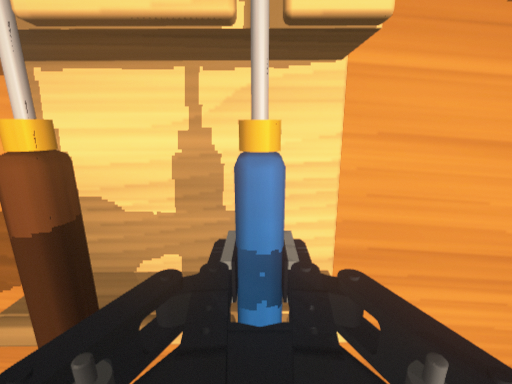

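Request:
play_rows(
  rows=[
    [[0,0,0,0],[0,0,0,0],[0,0,0,0],[0,0,0,0],[0,0,0,0],[0,0,0,0],[0,0,0,0],[0,0,0,0]],
  ],
  jaw=0.4,
)

```text
t: 40.52
tcp_pos: [458.9, 204.4, 59.4]
eef_rot: [[0.041, 0.072, -0.997], [-0.006, -0.997, -0.072], [-0.999, 0.009, -0.041]]
force: [0.5, -0.1, -0.7]
width: 51.3
```

Run:
```python
from h import *
s=snap('wrist','w15');snap('side','s15');print(read_state()['width'],read_state()['force'])
i=cv2.imread('pics/s15.png')[180:330,160:340]
cv2.imwrite('pics/s15z.png',cv2.resize(i,None,fx=4,fy=4,interpolation=cv2.INTER_CUBIC))
```

```text
51.31018139707908 [-0.36701031  0.70470866  0.40384534]
```

View pics/s15z.png

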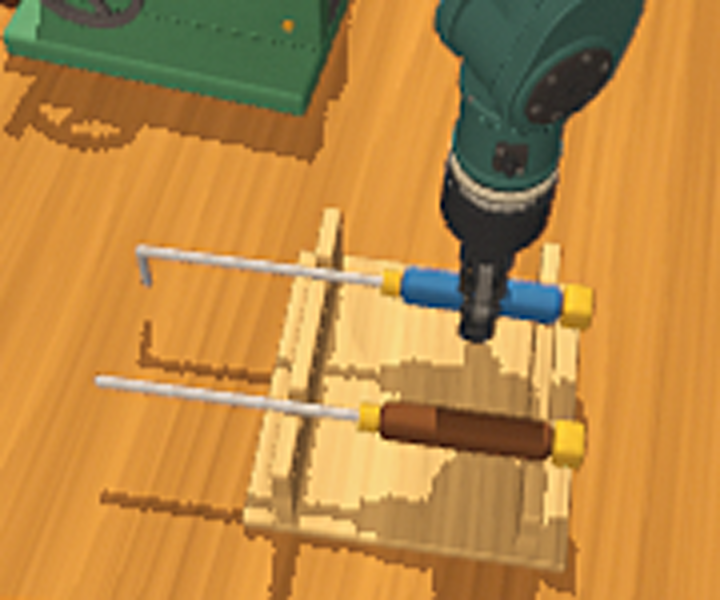

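View pics/w15.png

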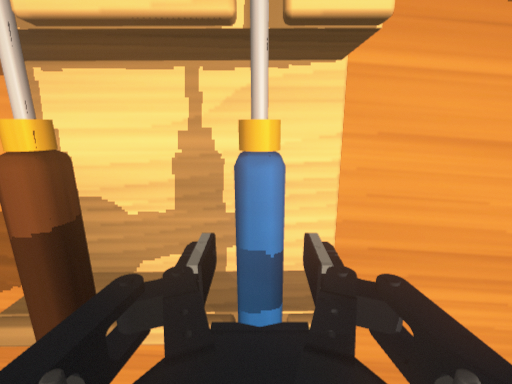

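Released cleanly; the rod rests in its notches. Lifting away.

Request:
play_rows(
  rows=[
    [[-0.1,0,0,0],[-0.2,0,0,0],[-0.35,0,0,0],[-0.5,0,0,0],[-0.65,0,0,0],[-0.8,0,0,0],[-1,0,0,0],[-1,0,0,0]],
  ],
)

```text
t: 41.28
tcp_pos: [456.7, 206.0, 163.4]
eef_rot: [[0.048, 0.072, -0.996], [-0.002, -0.997, -0.072], [-0.999, 0.005, -0.047]]
force: [1.3, 1.0, 0.8]
width: 51.4
```

Request:
play_rows(
  rows=[
    [[-0.15,0,0,0],[-0.3,0,0,0],[-0.45,0,0,0],[-0.6,0,0,0],[-0.75,0,0,0],[-0.8,0,0,0],[-0.8,0,0,0],[-0.8,0,0,0]],
  ],
)

```text
t: 41.95
tcp_pos: [452.6, 206.0, 243.3]
eef_rot: [[0.048, 0.072, -0.996], [-0.002, -0.997, -0.072], [-0.999, 0.005, -0.048]]
force: [-0.4, -0.5, 0.3]
width: 51.1
```

Run:
```python
from h import *
np.set_printoptions(precision=1,suppress=True)
w=snap('wrist','w16');s=snap('side','s16');c=snap('scene','c16')
for k in ['hook_grip','hook_end']:
    a=pinpoint(k,s);b=pinpoint(k,c)
    if a and b: print(k,a[0]['p'],b[0]['p'],*tri([ray(s,a[0]['xy']),ray(c,b[0]['xy'])]))
print(read_state()['t'])
i=cv2.imread('pics/s16.png')[180:330,160:340]
cv2.imwrite('pics/s16z.png',cv2.resize(i,None,fx=4,fy=4,interpolation=cv2.INTER_CUBIC))
i=cv2.imread('pics/c16.png')[90:310,200:400]
cv2.imwrite('pics/c16z.png',cv2.resize(i,None,fx=2.7,fy=2.7,interpolation=cv2.INTER_CUBIC))
```

```text
hook_grip 0.89 0.85 [453.  204.1  72.8] [3.8, 3.8]
hook_end 0.96 0.68 [714.6 221.   30.8] [5.2, 5.2]
42.3
```

View pics/s16z.png

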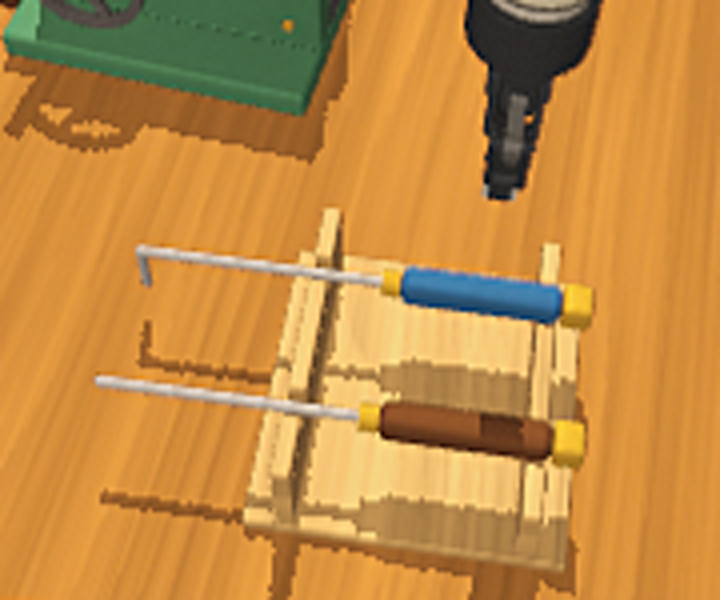

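View pics/c16z.png

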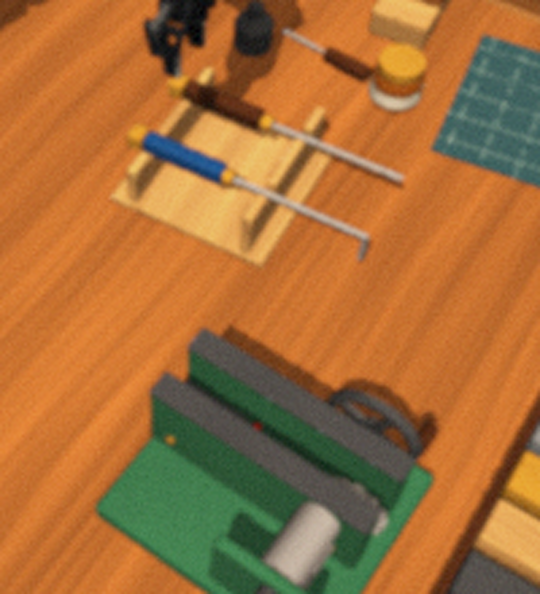

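View pics/w16.png

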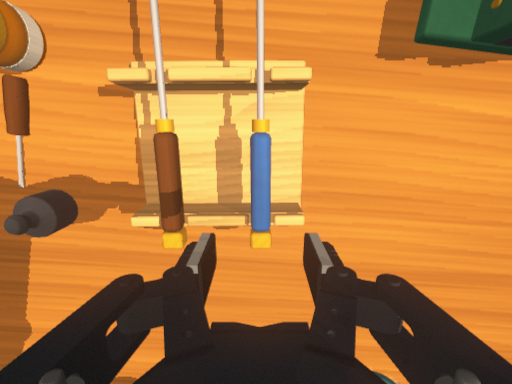

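```bash
python3 -c "
from rig import *
print(close_job())"
```

```text
the job is handed in; nothing more can be done
None
```

I drew the lock bolt onto its stop with the hooked rod, put the rod back in its own notches, and handed the job in at about 42 s of the 58 s allowed.

- **Pull:** the bolt slid at about 4 N. It stopped at roughly 47 mm of draw, estimated from the hook position and not measured directly. I then raised the pull in steps and held it at 13–14 N for about half a second with the arm still. That is a little above the 12 N asked. Counting the vertical part, the hook force was about 15.5 N, under the 17 N limit.
- **Tilt under load:** the pull tipped the tool about 2.3° nose-up, and I could not turn it back. The hook stayed over the lug. The rod went back slightly pitched and was level in its notches once I let go.
- **Last checks:** the final pictures show the lug unbroken and in the forward position. The hooked rod is back in both its notches, with the hook end within 2 px of its starting place in the side view. The straight rod is still in its notches, and the gripper is clear, with the force reading near zero. I did not re-measure the other loose items one by one; nothing in the pictures looked moved.
- **Disagreement:** the networks' position for the hook end was up to about 5 mm off between camera views. I relied on the matching pictures instead.

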